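# Hang a loaded parts carrier level

### The job

Hang the loaded carrier on the stand's peg by the one hole in its handle that lets it hang level with its load lying as it is. Feel for the peg gently, slide the strip over the peg's head until it is home on the neck against the collar, let the weight down and leave it hanging still; never let the carrier tip, and do not handle its load or disturb the other things on the bench.

Things in the scene. Friction and masses are not known exactly. Their poses are not given: they have to be found in the camera images.
- carrier: parts carrier on the bench, 0.29 kg empty, symmetric: grey tray 50 (x) by 148 mm (y), walls 22 mm high and 4 thick, floor 4 thick, three cells along y at +48, 0, -48 mm; two end uprights (158 mm over all) carry an upright aluminium handle strip with five holes. Origin: centre of the underside; z up
- strip_top (a point): middle of the handle strip's top edge, 122 mm above the carrier's underside. The strip lies in the carrier's plane x = 0: 10 mm thick (x), 148 mm long (y), from 50 to 122 mm above the underside. Gripped by this edge with the fingertips no lower than 97 mm above the underside, the holes stay free for the peg. Its axes are the carrier's
- hole1 (a point): centre of hole 1 of 5 in the carrier's handle strip (16 mm round hole through the 10 mm strip, along the carrier's x); at 48 mm along the carrier's y, 70 mm above its underside
- hole2 (a point): centre of hole 2 of 5 in the carrier's handle strip (16 mm round hole through the 10 mm strip, along the carrier's x); at 24 mm along the carrier's y, 70 mm above its underside
- hole3 (a point): centre of hole 3 of 5 in the carrier's handle strip (16 mm round hole through the 10 mm strip, along the carrier's x); at 0 mm along the carrier's y, 70 mm above its underside
- hole4 (a point): centre of hole 4 of 5 in the carrier's handle strip (16 mm round hole through the 10 mm strip, along the carrier's x); at -24 mm along the carrier's y, 70 mm above its underside
- hole5 (a point): centre of hole 5 of 5 in the carrier's handle strip (16 mm round hole through the 10 mm strip, along the carrier's x); at -48 mm along the carrier's y, 70 mm above its underside
- core: heavy turned steel cylinder, 40 mm diameter, 40 mm tall, about 0.40 kg (some per cent more or less), standing in one of the carrier's three cells, which one varies; origin at the centre of its underside, z up
- cap_a: light blue-plastic cap, a 40 mm disc 11 mm thick with a 22 mm boss to 15 mm, 30 g, lying in a cell of the carrier; origin at the centre of its underside, z up
- cap_b: light blue-plastic cap, a 40 mm disc 11 mm thick with a 22 mm boss to 15 mm, 30 g, lying in a cell of the carrier; origin at the centre of its underside, z up
- stand: steel stand fixed to the bench: base 130 x 120 x 12 mm (x from -30 to +100 mm), a post behind, and on the post a clamp block with one level peg pointing along -x. Origin: on the bench straight below the middle of the peg's neck; x points from the peg's tip to the post, z up. The block is clamped at another height each time: see peg_mean
- peg_mean (a point): point of the stand 165 mm above its origin, the middle of the heights at which the peg may be clamped. The peg's true axis lies anywhere from 10 mm below to 10 mm above this point and is not reported: find it by touch or sight. It does not slip in this job. Hanging, a hole's upper edge rests on the neck, the hole's centre 3.5 mm below the peg's axis
- collar (a point): point 7 mm behind (+x) peg_mean: the front face of the collar, the stop. Along the stand's x: round head 12 mm diameter (edges rounded) from -12 to -7 mm, neck 9 mm diameter to +7, collar 18 mm diameter to +14, 9 mm stem to +35, then the clamp block 40 mm wide, its top 8 mm above the peg's axis; a black clamp knob juts 44 mm to -y, 20 mm below the axis
- housing: bystander: blue square pump housing on a black rubber foot, 86 x 86 x 50 mm, on the 18 mm white board beyond the work; origin centre of underside
- disc: bystander: round aluminium disc with black rubber plugs, 76 mm diameter, 25 mm tall, on the white board; origin centre of underside
- driver: bystander: screwdriver with red handle, 170 mm long, lying along x on the bench between carrier and stand, 26 mm thick; origin about its middle on the bench
There are look-alikes about, which are no part of the job. There is more than one size of the core; the one meant has the size given above.

How it is judged (in metres and radians):
On the way, in this order (a step that is already met when the one before it is completed fails the run):
1. the carrier is lifted clear of the bench, upright, in the gripper (height (world z) of carrier above 0.04 m and angle between carrier's own z axis and vertical below 0.2 rad and contact force between the fingers and carrier above 2 N), for 0.2 s.
2. still held, one of its holes has been slid over the peg's head onto the neck (((x of hole1 in the frame of stand between -0.005 and 0.005 m and y of hole1 in the frame of stand between -0.006 and 0.006 m and height (world z) of hole1 between 0.14 and 0.178 m) or (x of hole2 in the frame of stand between -0.005 and 0.005 m and y of hole2 in the frame of stand between -0.006 and 0.006 m and height (world z) of hole2 between 0.14 and 0.178 m) or (x of hole3 in the frame of stand between -0.005 and 0.005 m and y of hole3 in the frame of stand between -0.006 and 0.006 m and height (world z) of hole3 between 0.14 and 0.178 m) or (x of hole4 in the frame of stand between -0.005 and 0.005 m and y of hole4 in the frame of stand between -0.006 and 0.006 m and height (world z) of hole4 between 0.14 and 0.178 m) or (x of hole5 in the frame of stand between -0.005 and 0.005 m and y of hole5 in the frame of stand between -0.006 and 0.006 m and height (world z) of hole5 between 0.14 and 0.178 m)) and contact force between the fingers and carrier above 2 N), for 0.1 s.
At the end, for the whole second after the job is handed in: carrier hangs on the peg by one hole, its centre within 5 mm of mid-neck along the peg, 6 mm across, 140 to 175 mm above the bench; over 4 N on the stand; level within 0.12 rad; at rest, released; core and caps seated in the cells (upright offset under 15 mm, 10 mm sideways) (((x of hole1 in the frame of stand between -0.005 and 0.005 m and y of hole1 in the frame of stand between -0.006 and 0.006 m and height (world z) of hole1 between 0.14 and 0.175 m) or (x of hole2 in the frame of stand between -0.005 and 0.005 m and y of hole2 in the frame of stand between -0.006 and 0.006 m and height (world z) of hole2 between 0.14 and 0.175 m) or (x of hole3 in the frame of stand between -0.005 and 0.005 m and y of hole3 in the frame of stand between -0.006 and 0.006 m and height (world z) of hole3 between 0.14 and 0.175 m) or (x of hole4 in the frame of stand between -0.005 and 0.005 m and y of hole4 in the frame of stand between -0.006 and 0.006 m and height (world z) of hole4 between 0.14 and 0.175 m) or (x of hole5 in the frame of stand between -0.005 and 0.005 m and y of hole5 in the frame of stand between -0.006 and 0.006 m and height (world z) of hole5 between 0.14 and 0.175 m)) and angle between carrier's own z axis and vertical below 0.12 rad and contact force between carrier and stand above 4 N and contact force between the fingers and carrier below 0.1 N and z of core in the frame of carrier between -0.005 and 0.015 m and x of core in the frame of carrier between -0.01 and 0.01 m and z of cap_a in the frame of carrier between -0.005 and 0.015 m and x of cap_a in the frame of carrier between -0.01 and 0.01 m and z of cap_b in the frame of carrier between -0.005 and 0.015 m and x of cap_b in the frame of carrier between -0.01 and 0.01 m and linear speed of carrier below 0.02 m/s and angular speed of carrier below 0.15 rad/s); the robot touches nothing.
It fails at once if the carrier tips more than 0.35 rad (20 degrees) (angle between carrier's own z axis and vertical above 0.35 rad).
It fails at once if anything presses on the stand or its peg with more than 25 N (contact force between anything else and stand above 25 N).
It fails at once if the fingers handle the load (core or caps) (contact force between the fingers and core above 0.5 N or contact force between the fingers and cap_a above 0.5 N or contact force between the fingers and cap_b above 0.5 N).
It fails at once if a bystander (housing, disc, screwdriver) is moved more than 15 mm (distance of any of housing, disc, driver from where it was at the start of the episode above 0.015 m).
It also fails if it takes over 61 s, if anything falls off the work surface, if the arm or the gripper's body presses on something with over 40 N, if the wrist force passes 120 N, or if a joint passes its speed limit or range.

### The arm

A 6-joint arm with a two-finger parallel gripper is mounted at the origin on the work surface. World frame = base frame: x ahead of the robot, y to its left, z up, the work surface at z = 0. Lengths are in m, angles in degrees, forces in N, time in s.
With the tool pointing down it reaches from about 0.25 to 0.725 m from the base axis. Payload 9.7 kg.
Tool frame: the origin (TCP) lies on the centre line of the jaws, within the pads' length; the fingertips stand 22 mm ahead of it and the grasp point (between the pads) lies 3 mm ahead of it; z points along the fingers, y is the line along which they close (so a half turn about z gives the same grasp; the last joint's range is limited). The gripper opens to 85 mm and grips with 20 to 120 N. Pads are 22 mm wide; open, the fingers measure 114 mm over their backs; the gripper's body (76 mm by 85 mm) begins 54 mm behind the grasp point. The pads swing forward as they close: fully open they stand 13 mm farther back than shut.
Start: joints at [-65.145, 4.979, 10.078, 95.1, 0, 90], TCP at [0.231, -0.499, 0.253] pointing down, gripper open.
Joint ranges: [-179.16, 179.16], [-48.56, 103.87], [-65.8, 70.77], [-126.05, 130.52], [-82.76, 87.17], [-180, 180]. Speed limits (degrees/s): [127.2, 127.2, 147.25, 180, 180, 180].

### API

Orientations are given as a 3x3 rotation matrix whose columns are the frame's x, y, z axes.
In Python, from cell import manip gives the robot as it stands.
- The arm moves only by the tool apply_moves, never from a script. Its argument "plan" is a list that holds one entry, the list of rows, each a list of 7 numbers: the closure, from 0 (fully open) to 1 (shut), then the shift along the tool's x, y, z in parts of the range, where 1.0 means 600 mm, then the turn, a rotation vector about the tool's x, y, z in fractions of the full range, 1 being pi/2 rad. A call has 1 to 20 rows; each row is the pose to reach, as a shift and turn from the pose commanded when the call began, along the tool's axes at that moment; what a row does not reach only later rows make up. A row lasts 1/12 s, in which the tool goes at most 41.7 mm and 7.16 degrees, less where a joint would pass 70% of its speed; a pose out of reach is approached as far as the arm can. A call with a gripper value outside its range is refused whole. The fingers move at their own pace and stop on an object; "force" is the grip in N (left out, the last holds). Time passes only in rows, so rows that repeat a pose let the fingers close. It gives the time, the measured TCP pose, the force, the opening and the grip force at its end, in the units of the state.
- manip.sense(): the state, without advancing time (a new reading comes with each control period).
- manip.get_image(name): name is "scene" or "top"; returns the picture (420x560x3 uint8, red, green, blue); there is no depth.
- manip.get_calibration(name): a dict with "vertical_fov" (degrees; the focal length in pixels is half the picture's height over the tangent of half this angle, whatever the lens; pixels are square), "cx", "cy" (the principal point, pixels), "distortion" ([k1, k2, p1, p2, k3] as OpenCV has them; the pictures are not rectified), "camera_from_world" (4x4, takes a point from world to camera coordinates). Camera axes: x right, y up, looking along -z (the intrinsics and any distortion apply to the point x, -y, -z); pixel columns grow to the right and rows downward; lengths in m; the calibration is good to about 2 mm. A picture is of the moment at which its call begins. get_calibration takes no time and is no camera call.
- manip.job_done(): hands the job in; it is judged then, once.
The state is a dict: "time": time; "qpos": joint angles; "joint_vel": joint speeds; "joint_efforts": joint torques, N m; "position": TCP position; "orientation": TCP orientation; "force": force on the tool from outside, world axes, zero at the start; "moment": the same for the moment, N m; "gripper_width": finger opening in m; "grasp_force": force on a finger pad.
Only numpy, scipy, OpenCV 4.12 (cv2) and the standard library are available. Lean on these libraries where they do the work, as an engineer would, in place of code of your own. Each camera call takes 0.05 s, during which the arm holds its last target. There are 200 camera calls.

## Working session

There is one attempt and no reset: what is moved stays moved. The work goes in short steps, Python scripts to look and compute and a tool call to move; the robot and the scene stay as the last step left them, time stands still between calls to the robot, and variables do not carry over. Pictures are saved under pics/ and viewed, at most 10 in all, crops included, and the job is handed in when it is done.

Besides the shell and the picture viewer there is one more tool, called after "Call:" by a JSON object that holds its "name" and its "arguments". apply_moves: Moves the arm, as the interface text tells. Its arguments: {"type":"object","properties":{"plan":{"type":"array"},"force":{"type":"number"}},"required":["plan"]}

```bash
mkdir -p pics; ls; python3 - <<'E'
from cell import manip
import cv2
s=manip.sense();print(s['time'],s['position'],s['orientation'],s['gripper_width'],s['force'])
for n in("scene","top"):
    cv2.imwrite(f'pics/{n}0.png',manip.get_image(n)[:,:,::-1]); print(manip.get_calibration(n))
E
```

```text
pics
0.0 [ 0.23108763 -0.49885125  0.2525508 ] [[ 9.07362458e-01  4.20348677e-01 -6.00377115e-04]
 [ 4.20349105e-01 -9.07361512e-01  1.31016056e-03]
 [ 5.96517028e-06 -1.44115849e-03 -9.99998962e-01]] 0.08554261689635306 [-0.51265665  0.98496455 -0.67410818]
{'vertical_fov': 44.517010466921796, 'cx': 284.9191331443467, 'cy': 208.4819199016898, 'distortion': array([0.00432431, 0.        , 0.        , 0.        , 0.        ]), 'camera_from_world': array([[ 0.36060289,  0.93271624, -0.00244234, -0.21536448],
       [-0.78459254,  0.30474978,  0.5399464 ,  0.39998721],
       [ 0.50436108, -0.19278999,  0.84169586, -1.26945483],
       [ 0.        ,  0.        ,  0.        ,  1.        ]])}
{'vertical_fov': 44.070229830502775, 'cx': 286.8830491207417, 'cy': 212.4959884323011, 'distortion': array([-0.02817617,  0.        ,  0.        ,  0.        ,  0.        ]), 'camera_from_world': array([[-0.02395709, -0.9996534 ,  0.01091494,  0.00303838],
       [ 0.99179128, -0.02239411,  0.12589107, -0.59430848],
       [-0.125603  ,  0.01384133,  0.99198402, -0.97448019],
       [ 0.        ,  0.        ,  0.        ,  1.        ]])}
```

View pics/scene0.png

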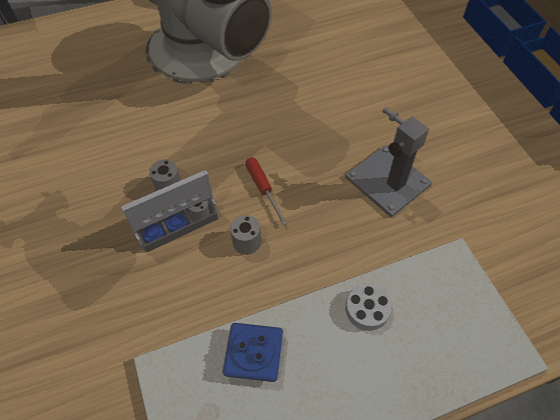

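View pics/top0.png

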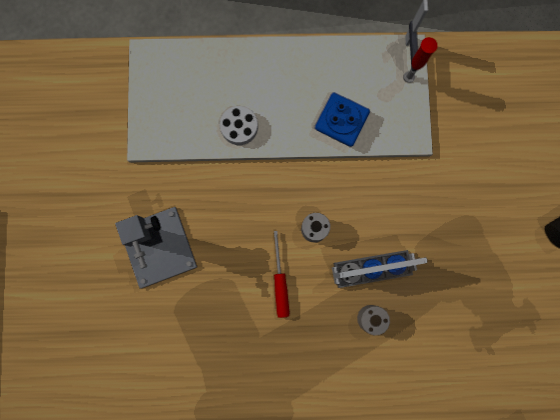

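The top view shows the carrier around (375,268), its core in the left (+y) cell and the caps in the other two. The stand is around (155,248) and the driver lies between them. Next I'll zoom in on the carrier and stand in both views.

```bash
python3 - <<'E'
import cv2,numpy as np
t=cv2.imread('pics/top0.png');s=cv2.imread('pics/scene0.png')
def c(im,x,y,w,h,k): return cv2.resize(im[y:y+h,x:x+w],None,fx=k,fy=k,interpolation=cv2.INTER_CUBIC)
# carrier: top crop 325..435,240..300 ; scene crop 115..225,160..260
cv2.imwrite('pics/car.png',np.vstack([c(t,325,245,110,45,6),c(s,118,168,110,50,6)]))
cv2.imwrite('pics/std.png',np.hstack([c(t,112,205,90,90,4.4),c(s,340,100,90,90,4.4)]))
E
```

```text
(no output)
```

View pics/car.png

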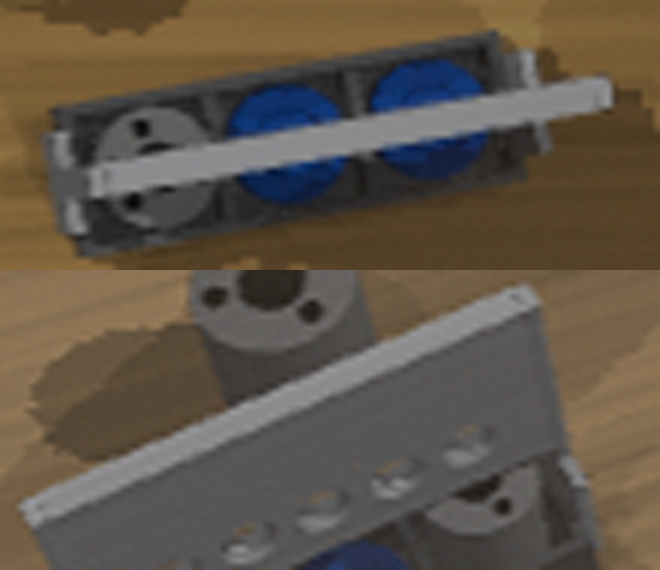

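View pics/std.png

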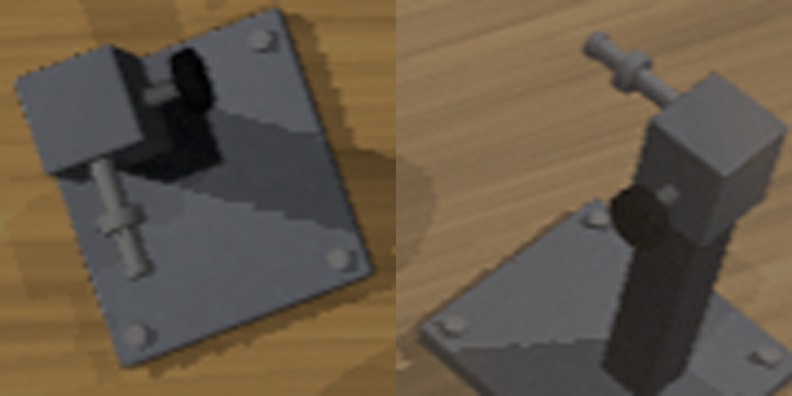

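The carrier crop shows the strip's top ends: (91,183) and (610,92) in the top view, (30,243) and (530,26) in the lower panel. The stand crop shows base corners at (374,272), (124,367) and (278,8), and the peg from its head at (138,268) to the collar at (120,218). The peg points toward the robot. I'll fit both poses from these points.

```bash
cat >h.py <<'E'
import numpy as np,cv2
from cell import manip
from scipy.optimize import least_squares
C={n:manip.get_calibration(n) for n in('scene','top')}
def proj(n,P):
    c=C[n];P=np.atleast_2d(P);T=c['camera_from_world'];p=P@T[:3,:3].T+T[:3,3]
    f=210/np.tan(np.radians(c['vertical_fov']/2))
    K=np.array([[f,0,c['cx']],[0,f,c['cy']],[0,0,1]])
    return cv2.projectPoints(p*[1,-1,-1],np.zeros(3),np.zeros(3),K,np.array(c['distortion']))[0][:,0]
def crop(pts,k,ox,oy): return (np.array(pts,float)+.5)/k-.5+[ox,oy]
def fr(x,y,a,L):
    c,s=np.cos(a),np.sin(a);return np.array(L)@np.array([[c,s,0],[-s,c,0],[0,0,1]])+[x,y,0]
E
python3 - <<'E'
from h import *
ct=crop([(91,183),(610,92)],6,325,245);cs=crop([(530,26),(30,243)],6,118,168)
L=np.array([[0,.074,.122],[0,-.074,.122]])
for sel in((1,1),(1,0),(0,1)):
    f=lambda q:np.r_[sel[0]*(proj('top',fr(*q,L))-ct).ravel(),sel[1]*(proj('scene',fr(*q,L))-cs).ravel()]
    r=least_squares(f,[.5,-.15,0],x_scale=[.01,.01,.1]);print('car',sel,r.x[:2],np.degrees(r.x[2]),f(r.x).round(1))
bt=crop([(374,272),(124,367),(278,8)],4.4,112,205);bs=crop([(26,328),(204,200)],4.4,340,100)
B=np.array([[-30,-60,12],[-30,60,12],[100,-60,12]])/1e3
pt=crop([(140,275),(120,218)],4.4,112,205);ps=crop([(198,40),(234,70)],4.4,340,100)
def g(q):
    P=np.array([[-.0115,0,q[3]],[.0105,0,q[3]]])
    return np.r_[sel[0]*(proj('top',fr(*q[:3],B))-bt).ravel(),sel[1]*(proj('scene',fr(*q[:3],B[:2]))-bs).ravel(),
      sel[0]*(proj('top',fr(*q[:3],P))-pt).ravel(),sel[1]*(proj('scene',fr(*q[:3],P))-ps).ravel()]
for sel in((1,1),(1,0),(0,1)):
    r=least_squares(g,[.5,.2,.3,.165],x_scale=[.01,.01,.1,.01]);print('std',sel,r.x[:2],np.degrees(r.x[2]),r.x[3],g(r.x).round(1))
E
```

```text
car (1, 1) [ 0.4822809  -0.17778416] 8.242121428138748 [ 2.5 -0.9 -2.2  0.2 -1.8  0.5  1.8 -1.2]
car (1, 0) [ 0.48163522 -0.17746096] 8.348907709011916 [ 2.3 -0.4 -2.4  0.5 -0.   0.   0.  -0. ]
car (0, 1) [ 0.48325194 -0.17807881] 8.038401868999268 [ 0.  -0.  -0.  -0.  -1.7  1.   1.7 -0.8]
std (1, 1) [0.50255431 0.236066  ] 19.365478607076266 0.1737238060233531 [-0.   0.1 -0.8  0.1  0.1 -1.  -1.1 -0.3 -0.7 -1.  -0.3 -0.5  0.   0.
 -0.3  0.   0.5  0.2]
std (1, 0) [0.50200921 0.23545713] 19.64949485181396 0.17529103965447845 [ 0.3  0.2 -0.4  0.5  0.1 -0.8 -0.  -0.  -0.  -0.  -0.1 -0.2  0.1  0.3
 -0.  -0.   0.  -0. ]
std (0, 1) [0.50405056 0.23578462] 18.739786517699596 0.17522263980940897 [ 0.  -0.  -0.  -0.   0.  -0.  -1.  -0.  -0.1 -0.3 -0.  -0.   0.  -0.
  0.1  0.   0.9  0.2]
```

The strip's visible length fits 158 mm, including the uprights, and it is symmetric in both views. The carrier is at (0.482,-0.178) with yaw 8.2°. The stand is at (0.5025,0.236) with yaw about 19.4° and the peg near z=0.174. The centre of mass sits about 24 mm toward the core, so I need the +24 mm hole, and I'll grip right above it.

```bash
cat >>h.py <<'E'
from scipy.spatial.transform import Rotation as Ro
def Rt(yaw):  # tool down, tool y along carrier x
    a=np.radians(yaw);y=np.array([np.cos(a),np.sin(a),0]);z=np.array([0,0,-1.]);return np.c_[np.cross(y,z),y,z]
def delta(p,yaw):
    s=manip.sense();R=np.array(s['orientation']).reshape(3,3)
    print(((R.T@(np.array(p)-s['position']))*1e3).round(1),Ro.from_matrix(R.T@Rt(yaw)).as_rotvec().round(4))
E
python3 - <<'E'
from h import *
g=fr(.4823,-.1778,np.radians(8.2),[[0,.024,.122]])[0];print(g)
delta(g+[0,0,.07],8.2);delta(g,8.2)
E
```

```text
[ 0.47887691 -0.15404537  0.122     ]
[ 369.8 -208.7   60.9] [-1.1000e-03 -8.0000e-04 -1.2801e+00]
[ 369.8 -208.6  130.9] [-1.1000e-03 -8.0000e-04 -1.2801e+00]
```

The manual's scale: shifts go in shares of 600 mm and turns go in shares of pi/2 rad. Converting my numbers, 370 mm is 0.6167, -208.7 mm is -0.3478, -1.28 rad is -0.8149.

Call:
{"name": "apply_moves", "arguments": {"plan": [[[0,0.3083,-0.1733,0.05,-0.0006,-0.0006,-0.4074],[0,0.3083,-0.1733,0.05,-0.0006,-0.0006,-0.4074],[0,0.3083,-0.1733,0.05,-0.0006,-0.0006,-0.4074],[0,0.3083,-0.1733,0.05,-0.0006,-0.0006,-0.4074],[0,0.3083,-0.1733,0.05,-0.0006,-0.0006,-0.4074],[0,0.3083,-0.1733,0.05,-0.0006,-0.0006,-0.4074],[0,0.6167,-0.3478,0.1017,-0.0006,-0.0006,-0.8149],[0,0.6167,-0.3478,0.1017,-0.0006,-0.0006,-0.8149],[0,0.6167,-0.3478,0.1017,-0.0006,-0.0006,-0.8149],[0,0.6167,-0.3478,0.1017,-0.0006,-0.0006,-0.8149],[0,0.6167,-0.3478,0.1017,-0.0006,-0.0006,-0.8149],[0,0.6167,-0.3478,0.1017,-0.0006,-0.0006,-0.8149],[0,0.6167,-0.3478,0.1017,-0.0006,-0.0006,-0.8149],[0,0.6167,-0.3478,0.1017,-0.0006,-0.0006,-0.8149],[0,0.6167,-0.3478,0.1017,-0.0006,-0.0006,-0.8149],[0,0.6167,-0.3478,0.1017,-0.0006,-0.0006,-0.8149],[0,0.6167,-0.3478,0.1017,-0.0006,-0.0006,-0.8149]]]}}

```text
time: 1.52
position: [0.4787, -0.1553, 0.1926]
orientation: [[-0.14, 0.99, 0.001], [0.99, 0.14, -0.002], [-0.002, 0.001, -1.0]]
force: [-0.1, 0.2, -0.2]
gripper_width: 0.0856
grasp_force: 0.0
```

```bash
python3 - <<'E'
from h import *
g=fr(.4823,-.1778,np.radians(8.2),[[0,.024,.122]])[0]
delta(g,8.2);print(manip.sense()['force'])
E
```

```text
[ 1.4  0.3 70.6] [ 0.0006  0.0016 -0.0028]
[-0.08472059  0.20513997 -0.20369646]
```

In the tool's units: 70 mm is 0.1167, 65 mm is 0.1083, 0.001 rad is 0.0006.

Call:
{"name": "apply_moves", "arguments": {"plan": [[[0,0.0017,0,0.0333,0,0.0006,-0.0019],[0,0.0022,0.0005,0.0667,0,0.0006,-0.0019],[0,0.0022,0.0005,0.0917,0,0.0006,-0.0019],[0,0.0022,0.0005,0.1083,0,0.0006,-0.0019],[0,0.0022,0.0005,0.1167,0,0.0006,-0.0019],[0,0.0022,0.0005,0.1167,0,0.0006,-0.0019],[0.3,0.0022,0.0005,0.1167,0,0.0006,-0.0019],[0.5,0.0022,0.0005,0.1167,0,0.0006,-0.0019],[0.7,0.0022,0.0005,0.1167,0,0.0006,-0.0019],[0.8,0.0022,0.0005,0.1167,0,0.0006,-0.0019],[0.85,0.0022,0.0005,0.1167,0,0.0006,-0.0019],[0.9,0.0022,0.0005,0.1167,0,0.0006,-0.0019],[1,0.0022,0.0005,0.1167,0,0.0006,-0.0019],[1,0.0022,0.0005,0.1167,0,0.0006,-0.0019],[1,0.0022,0.0005,0.1167,0,0.0006,-0.0019],[1,0.0022,0.0005,0.1167,0,0.0006,-0.0019],[1,0.0022,0.0005,0.1167,0,0.0006,-0.0019]]], "force": 60}}

```text
time: 2.93
position: [0.4792, -0.153, 0.1226]
orientation: [[-0.145, 0.989, 0.0], [0.989, 0.145, -0.0], [-0.0, 0.0, -1.0]]
force: [-3.3, 0.1, 5.8]
gripper_width: 0.0085
grasp_force: 60.0
```

```bash
python3 - <<'E'
from h import *
s=manip.sense();print(s['force'],s['moment'],s['gripper_width'],s['grasp_force'])
t,c=manip.get_image('top')[:,:,::-1],manip.get_image('scene')[:,:,::-1]
r=lambda im,x,y,w,h,k:cv2.resize(im[y:y+h,x:x+w],None,fx=k,fy=k,interpolation=cv2.INTER_CUBIC)
cv2.imwrite('pics/grip.png',np.hstack([r(t,300,200,130,130,3),r(c,110,130,130,130,3)]))
E
```

```text
[-3.25148751  0.10752303  5.77759532] [ 0.04464372  0.75762473 -0.01143543] 0.008463687697396164 60.02218522131443
```

View pics/grip.png

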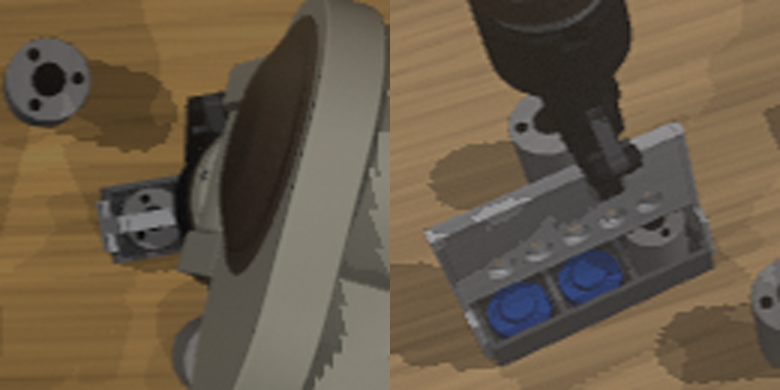

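The strip is gripped on its top edge near the core-side second hole. The core and caps are in place. I'll lift gently and check the balance.

In the tool's units: -100 mm is -0.1667, -97 mm is -0.1617.

Call:
{"name": "apply_moves", "arguments": {"plan": [[[1,0,0,-0.0033,0,0,0],[1,0,0,-0.01,0,0,0],[1,0,0,-0.02,0,0,0],[1,0,0,-0.0333,0,0,0],[1,0,0,-0.05,0,0,0],[1,0,0,-0.0667,0,0,0],[1,0,0,-0.0833,0,0,0],[1,0,0,-0.1,0,0,0],[1,0,0,-0.1167,0,0,0],[1,0,0,-0.1333,0,0,0],[1,0,0,-0.15,0,0,0],[1,0,0,-0.1617,0,0,0],[1,0,0,-0.1667,0,0,0],[1,0,0,-0.1667,0,0,0],[1,0,0,-0.1667,0,0,0],[1,0,0,-0.1667,0,0,0]]], "force": 80}}

```text
time: 4.37
position: [0.4791, -0.1528, 0.2216]
orientation: [[-0.145, 0.989, -0.001], [0.989, 0.145, 0.0], [0.0, -0.001, -1.0]]
force: [-0.8, 1.1, -7.1]
gripper_width: 0.0082
grasp_force: 78.1
```

```bash
python3 - <<'E'
from h import *
s=manip.sense();print(s['force'],s['moment'],s['gripper_width'],s['grasp_force'])
q=fr(.5025,.236,np.radians(19.4),[[-.060,0,.174-.070+.122]])[0];print(q);delta(q,19.4)
c=manip.get_image('scene')[:,:,::-1]
r=lambda im,x,y,w,h,k:cv2.resize(im[y:y+h,x:x+w],None,fx=k,fy=k,interpolation=cv2.INTER_CUBIC)
cv2.imwrite('pics/lift.png',r(c,90,60,160,160,3.5))
E
```

```text
[-0.79496014  1.1447397  -7.09204544] [ 0.03013405  0.02534288 -0.01812942] 0.00823800784968051 78.13509799540043
[0.44590664 0.21607033 0.226     ]
[369.8  20.8  -4.3] [-0.0007 -0.0002 -0.1926]
```

View pics/lift.png

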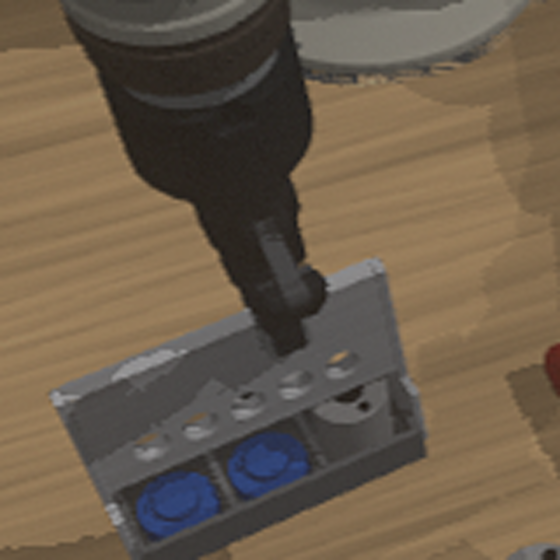

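Level and lifted, 7.1 N with negligible moment, so the balance confirms the chosen hole. Next I carry it to 60 mm in front of the peg.

In the tool's units: 370 mm is 0.6167, 366 mm is 0.61, -0.193 rad is -0.1229.

Call:
{"name": "apply_moves", "arguments": {"plan": [[[1,0.005,0,0,0,0,-0.0013],[1,0.0167,0.0008,-0.0008,0,0,-0.0038],[1,0.0367,0.0017,-0.0017,0,0,-0.0076],[1,0.0633,0.0033,-0.0025,0,0,-0.0127],[1,0.0967,0.005,-0.0033,0,0,-0.0191],[1,0.1333,0.0067,-0.0042,0,0,-0.0267],[1,0.1733,0.01,-0.005,0,0,-0.0344],[1,0.215,0.0117,-0.0058,0,0,-0.0427],[1,0.2567,0.0142,-0.0067,0,0,-0.0509],[1,0.2983,0.0167,-0.0075,0,0,-0.0592],[1,0.34,0.0192,-0.0083,0,0,-0.0675],[1,0.3817,0.0217,-0.0083,0,0,-0.0758],[1,0.4233,0.0242,-0.0083,0,0,-0.084],[1,0.465,0.0267,-0.0083,0,0,-0.0923],[1,0.5033,0.0283,-0.0083,0,0,-0.0999],[1,0.5383,0.03,-0.0083,0,0,-0.107],[1,0.57,0.0325,-0.0083,0,0,-0.1133],[1,0.595,0.0333,-0.0083,0,0,-0.1184],[1,0.61,0.0342,-0.0083,0,0,-0.1216],[1,0.6167,0.035,-0.0083,0,0,-0.1229]]]}}

```text
time: 6.08
position: [0.4455, 0.2178, 0.2272]
orientation: [[-0.335, 0.942, 0.0], [0.942, 0.335, -0.0], [-0.0, 0.0, -1.0]]
force: [0.1, 0.2, -7.6]
gripper_width: 0.0079
grasp_force: 78.2
```

Call:
{"name": "apply_moves", "arguments": {"plan": [[[1,0,0,0,0,0,0],[1,0,0,0,0,0,0],[1,0,0,0,0,0,0],[1,0,0,0,0,0,0],[1,0,0,0,0,0,0]]]}}

```text
time: 6.5
position: [0.4464, 0.2156, 0.2273]
orientation: [[-0.332, 0.943, 0.0], [0.943, 0.332, -0.0], [-0.0, 0.0, -1.0]]
force: [0.3, -0.9, -7.9]
gripper_width: 0.0083
grasp_force: 78.2
```

```bash
python3 - <<'E'
from h import *
s=manip.sense();print(s['position'],s['force'],s['moment'])
q=fr(.5025,.236,np.radians(19.4),[[-.060,0,.174-.070+.1226]])[0];print(q);delta(q,19.4)
t,c=manip.get_image('top')[:,:,::-1],manip.get_image('scene')[:,:,::-1]
cv2.imwrite('pics/top1.png',t);cv2.imwrite('pics/scene1.png',c)
r=lambda im,x,y,w,h,k:cv2.resize(im[y:y+h,x:x+w],None,fx=k,fy=k,interpolation=cv2.INTER_CUBIC)
cv2.imwrite('pics/pre.png',r(c,310,50,130,130,4.6))
H=fr(s['position'][0],s['position'][1],np.radians(19.4),[[.005,-24e-3*i,s['position'][2]-.0526] for i in(-1,0,1,2,3)])
print(((proj('scene',H)-[310,50]+.5)*4.6-.5).round(0))
E
```

```text
[0.44637903 0.21561798 0.22725906] [ 0.2603369  -0.86714798 -7.93023122] [ 0.06979904 -0.004101   -0.00691405]
[0.44590664 0.21607033 0.2266    ]
[ 0.6 -0.3  0.7] [ 0.0002  0.0004 -0.0006]
[[306. 182.]
 [263. 210.]
 [220. 239.]
 [177. 268.]
 [132. 298.]]
```

View pics/pre.png

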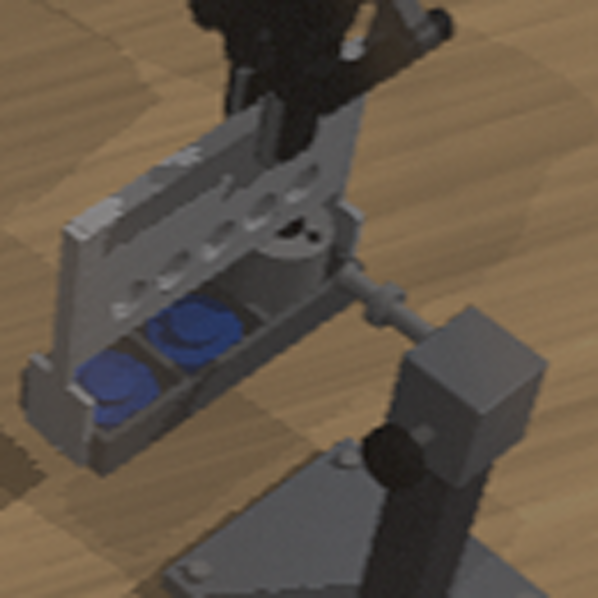

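Hole 2 shows at about (262,209) against a predicted (263,210), so the grip model is good to under 1 mm. The peg head is at (348,275). Advancing to just short of the head.

In the tool's units: 38 mm is 0.0633, 37 mm is 0.0617.

Call:
{"name": "apply_moves", "arguments": {"plan": [[[1,0.0008,0.0033,0,0,0,0],[1,0.0008,0.01,0,0,0,0],[1,0.0008,0.0183,0,0,0,0],[1,0.0008,0.0283,0,0,0,0],[1,0.0008,0.0383,0,0,0,0],[1,0.0008,0.0467,0,0,0,0],[1,0.0008,0.0533,0,0,0,0],[1,0.0008,0.0583,0,0,0,0],[1,0.0008,0.0617,0,0,0,0],[1,0.0008,0.0633,0,0,0,0],[1,0.0008,0.0633,0,0,0,0],[1,0.0008,0.0633,0,0,0,0],[1,0.0008,0.0633,0,0,0,0]]]}}

```text
time: 7.68
position: [0.4818, 0.2293, 0.2272]
orientation: [[-0.333, 0.943, 0.0], [0.943, 0.333, -0.0], [-0.0, 0.0, -1.0]]
force: [-0.3, -0.5, -7.1]
gripper_width: 0.0083
grasp_force: 78.2
```

```bash
cat >>h.py <<'E'
def st(tag=None,box=(330,85,80,80),k=7):
    s=manip.sense();p=np.array(s['position']);a=np.radians(19.4)
    d=p-[.5025,.236,0];print('stand x,y mm',((d[0]*np.cos(a)+d[1]*np.sin(a))*1e3).round(2),((-d[0]*np.sin(a)+d[1]*np.cos(a))*1e3).round(2),'hole z',(p[2]-.0526).round(4),'F',np.round(s['force'],1),'M',np.round(s['moment'],2),'t',s['time'])
    if tag:
        c=manip.get_image('scene')[:,:,::-1];x,y,w,h=box
        cv2.imwrite(f'pics/{tag}.png',cv2.resize(c[y:y+h,x:x+w],None,fx=k,fy=k,interpolation=cv2.INTER_CUBIC))
E
python3 -c "
from h import *
st('near')"
```

```text
stand x,y mm -21.77 0.56 hole z 0.1746 F [-0.3 -0.5 -7.1] M [0.01 0.02 0.03] t 7.6833
```

View pics/near.png

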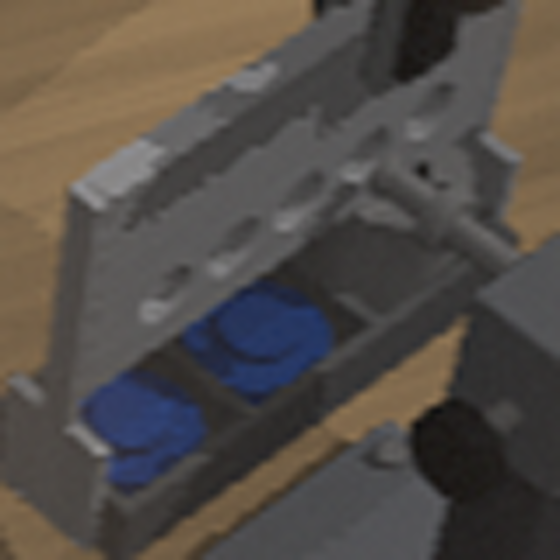

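The second hole from the right is around (370,152) and the head around (386,178). I'll compare these with the projections.

```bash
python3 - <<'E'
from h import *
p=manip.sense()['position'];k=lambda P:((proj('scene',P)-[330,85]+.5)*7-.5).round(0).tolist()
print('holes',k(fr(p[0],p[1],np.radians(19.4),[[.005,-24e-3*i,p[2]-.0526] for i in(-1,0,1,2,3)])))
for h in(.165,.170,.174): print(h,k(fr(.5025,.236,np.radians(19.4),[[-.012,0,h],[-.0095,0,h],[.0105,0,h],[.035,0,h]])))
E
```

```text
holes [[434.0, 110.0], [370.0, 154.0], [304.0, 199.0], [238.0, 245.0], [170.0, 292.0]]
0.165 [[376.0, 192.0], [383.0, 197.0], [440.0, 241.0], [511.0, 296.0]]
0.17 [[379.0, 178.0], [386.0, 184.0], [444.0, 228.0], [515.0, 283.0]]
0.174 [[382.0, 167.0], [389.0, 173.0], [446.0, 217.0], [518.0, 272.0]]
```

```bash
python3 - <<'E'
from h import *
im=cv2.imread('pics/scene0.png');S=cv2.cvtColor(im,cv2.COLOR_BGR2HSV)[...,1].astype(float)
a=np.radians(19.4)
P=lambda y,h:proj('scene',fr(.5025,.236,a,[[x,y,h] for x in np.r_[-10.5:-7:1, -5:6:1, 8.5:13:1,16:27:1]/1e3]))
c=P(0,.174);d=c[-1]-c[0];d/=np.linalg.norm(d);n=np.array([-d[1],d[0]]);u=np.arange(-9,9.01,.1)
off=[]
for q in c:
    L=q+u[:,None]*n
    v=cv2.remap(S.astype(np.float32),L[:,0].astype(np.float32)[None],L[:,1].astype(np.float32)[None],cv2.INTER_LINEAR)[0]
    bg=(np.median(v[:25])+np.median(v[-25:]))/2;w=np.clip((bg-v)/(bg-v.min()),0,1);w[w<.3]=0;off.append(((w*u).sum()/w.sum(),w.sum()*.1))
print(np.round(off,2).tolist())
print('px per mm y,z',((P(.001,.174)-c)@n)[8],((P(0,.175)-c)@n)[8],n)
E
```

```text
[[0.23, 5.75], [0.18, 5.72], [0.17, 5.69], [0.18, 5.44], [0.12, 4.53], [0.21, 4.31], [0.15, 4.43], [0.13, 4.43], [0.2, 4.29], [0.2, 4.42], [0.17, 4.28], [0.14, 4.19], [0.18, 4.44], [0.08, 4.9], [-0.06, 5.48], [0.09, 8.65], [0.13, 9.02], [0.07, 9.12], [0.1, 8.83], [0.06, 9.02], [0.26, 5.99], [0.34, 4.84], [0.31, 4.4], [0.21, 4.49], [0.18, 4.39], [0.16, 4.31], [0.15, 4.41], [0.13, 4.31], [0.18, 4.32], [0.25, 4.54], [0.16, 4.56]]
px per mm y,z -0.449813068894317 -0.36852789032410405 [-0.60787311  0.79403418]
```

The sub-pixel axis gives h≈0.1735 at y≈0. I'll nudge −0.5 mm in y and 1 mm down, then creep forward.

In the tool's units: 7 mm is 0.0117, 6.5 mm is 0.0108.

Call:
{"name": "apply_moves", "arguments": {"plan": [[[1,-0.0008,0,0.0017,0,0,0],[1,-0.0008,0.0017,0.0017,0,0,0],[1,-0.0008,0.0033,0.0017,0,0,0],[1,-0.0008,0.005,0.0017,0,0,0],[1,-0.0008,0.0067,0.0017,0,0,0],[1,-0.0008,0.0083,0.0017,0,0,0],[1,-0.0008,0.0092,0.0017,0,0,0],[1,-0.0008,0.01,0.0017,0,0,0],[1,-0.0008,0.0108,0.0017,0,0,0],[1,-0.0008,0.0117,0.0017,0,0,0],[1,-0.0008,0.0117,0.0017,0,0,0],[1,-0.0008,0.0117,0.0017,0,0,0]]]}}

```text
time: 8.73
position: [0.4886, 0.2313, 0.226]
orientation: [[-0.333, 0.943, -0.0], [0.943, 0.333, -0.0], [-0.0, -0.0, -1.0]]
force: [-1.7, 2.0, -9.2]
gripper_width: 0.0083
grasp_force: 78.0
```

```bash
python3 -c "
from h import *
st()"
```

```text
stand x,y mm -14.64 0.2 hole z 0.1734 F [-1.7  2.  -9.2] M [0.45 0.36 0.02] t 8.7333
```

There is light contact, and the peg pushes the hole toward +y and down. I'll comply in that direction.

In the tool's units: 0.8 mm is 0.0013, 0.6 mm is 0.001.

Call:
{"name": "apply_moves", "arguments": {"plan": [[[1,0.0007,0,0.0005,0,0,0],[1,0.0013,0,0.001,0,0,0],[1,0.0013,0,0.001,0,0,0],[1,0.0013,0,0.001,0,0,0]]]}}

```text
time: 9.07
position: [0.4886, 0.2319, 0.2258]
orientation: [[-0.332, 0.943, 0.001], [0.943, 0.332, -0.0], [-0.001, 0.001, -1.0]]
force: [1.6, 0.1, -7.2]
gripper_width: 0.0085
grasp_force: 78.2
```

```bash
python3 -c "
from h import *
st()"
```

```text
stand x,y mm -14.52 0.72 hole z 0.1732 F [ 1.6  0.1 -7.2] M [ 0.05 -0.05  0.02] t 9.0667
```

Contact is relieved, so I'll advance 4 mm.

In the tool's units: 4 mm is 0.0067, 3.4 mm is 0.0057.

Call:
{"name": "apply_moves", "arguments": {"plan": [[[1,0.0005,0.0012,0,0,0,0],[1,0.0005,0.0023,0,0,0,0],[1,0.0005,0.0033,0,0,0,0],[1,0.0005,0.0045,0,0,0,0],[1,0.0005,0.0057,0,0,0,0],[1,0.0005,0.0067,0,0,0,0],[1,0.0005,0.0067,0,0,0,0],[1,0.0005,0.0067,0,0,0,0]]]}}

```text
time: 9.73
position: [0.4921, 0.2336, 0.2256]
orientation: [[-0.333, 0.943, 0.0], [0.943, 0.333, -0.0], [-0.0, 0.0, -1.0]]
force: [0.4, 0.5, -6.2]
gripper_width: 0.0082
grasp_force: 78.2
```

```bash
python3 -c "
from h import *
st()"
```

```text
stand x,y mm -10.59 1.14 hole z 0.173 F [ 0.4  0.5 -6.2] M [-0.02  0.05 -0.03] t 9.7333
```

In the tool's units: 8 mm is 0.0133, 7 mm is 0.0117.

Call:
{"name": "apply_moves", "arguments": {"plan": [[[1,0,0.0017,0,0,0,0],[1,0,0.0033,0,0,0,0],[1,0,0.005,0,0,0,0],[1,0,0.0067,0,0,0,0],[1,0,0.0083,0,0,0,0],[1,0,0.01,0,0,0,0],[1,0,0.0117,0,0,0,0],[1,0,0.0133,0,0,0,0],[1,0,0.0133,0,0,0,0],[1,0,0.0133,0,0,0,0]]]}}

```text
time: 10.57
position: [0.4997, 0.2362, 0.2255]
orientation: [[-0.333, 0.943, 0.0], [0.943, 0.333, -0.0], [-0.0, -0.0, -1.0]]
force: [-0.5, 0.1, -7.7]
gripper_width: 0.0085
grasp_force: 78.2
```

```bash
python3 -c "
from h import *
st()"
```

```text
stand x,y mm -2.61 1.13 hole z 0.1729 F [-0.5  0.1 -7.7] M [ 0.02 -0.   -0.03] t 10.5667
```

In the tool's units: 3 mm is 0.005, 2.5 mm is 0.0042.

Call:
{"name": "apply_moves", "arguments": {"plan": [[[1,0,0.0008,0,0,0,0],[1,0,0.0017,0,0,0,0],[1,0,0.0025,0,0,0,0],[1,0,0.0033,0,0,0,0],[1,0,0.0042,0,0,0,0],[1,0,0.005,0,0,0,0],[1,0,0.005,0,0,0,0],[1,0,0.005,0,0,0,0]]]}}

```text
time: 11.23
position: [0.5025, 0.2372, 0.2256]
orientation: [[-0.333, 0.943, 0.0], [0.943, 0.333, -0.0], [-0.0, 0.0, -1.0]]
force: [0.0, -0.1, -6.6]
gripper_width: 0.0082
grasp_force: 78.2
```

In the tool's units: 0.9 mm is 0.0015, 0.6 mm is 0.001.

Call:
{"name": "apply_moves", "arguments": {"plan": [[[1,0,0.0005,0,0,0,0],[1,0,0.001,0,0,0,0],[1,0,0.0015,0,0,0,0],[1,0,0.0015,0,0,0,0],[1,0,0.0015,0,0,0,0]]]}}

```text
time: 11.65
position: [0.5033, 0.2375, 0.2256]
orientation: [[-0.333, 0.943, 0.0], [0.943, 0.333, -0.0], [-0.0, 0.0, -1.0]]
force: [-0.1, -0.1, -7.3]
gripper_width: 0.0086
grasp_force: 78.2
```

```bash
python3 -c "
from h import *
st()"
```

```text
stand x,y mm 1.28 1.15 hole z 0.173 F [-0.1 -0.1 -7.3] M [-0.02 -0.03  0.04] t 11.65
```

No contact with the collar yet.

In the tool's units: 1.2 mm is 0.002, 0.9 mm is 0.0015.

Call:
{"name": "apply_moves", "arguments": {"plan": [[[1,0,0.0005,0,0,0,0],[1,0,0.001,0,0,0,0],[1,0,0.0015,0,0,0,0],[1,0,0.002,0,0,0,0],[1,0,0.002,0,0,0,0],[1,0,0.002,0,0,0,0]]]}}

```text
time: 12.15
position: [0.5041, 0.2378, 0.2256]
orientation: [[-0.333, 0.943, -0.001], [0.943, 0.333, -0.001], [-0.0, -0.001, -1.0]]
force: [-4.1, -1.0, -5.1]
gripper_width: 0.0086
grasp_force: 78.6
```

```bash
python3 -c "
from h import *
st()"
```

```text
stand x,y mm 2.06 1.17 hole z 0.173 F [-4.1 -1.  -5.1] M [-0.41  1.08  0.03] t 12.15
```

The strip meets the collar at x=+2.06, as the model predicts. I'll ease back 0.6 mm and lower until the weight transfers.

In the tool's units: 2.5 mm is 0.0042, 2 mm is 0.0033.

Call:
{"name": "apply_moves", "arguments": {"plan": [[[1,0,-0.001,0,0,0,0],[1,0,-0.001,0.0008,0,0,0],[1,0,-0.001,0.0017,0,0,0],[1,0,-0.001,0.0025,0,0,0],[1,0,-0.001,0.0033,0,0,0],[1,0,-0.001,0.0042,0,0,0],[1,0,-0.001,0.0042,0,0,0],[1,0,-0.001,0.0042,0,0,0]]]}}

```text
time: 12.82
position: [0.5039, 0.2377, 0.2229]
orientation: [[-0.333, 0.943, 0.0], [0.943, 0.333, -0.0], [-0.0, -0.0, -1.0]]
force: [-2.8, -1.0, -6.1]
gripper_width: 0.0084
grasp_force: 78.3
```

```bash
python3 -c "
from h import *
st()"
```

```text
stand x,y mm 1.86 1.14 hole z 0.1703 F [-2.8 -1.  -6.1] M [-0.19  0.67  0.05] t 12.8167
```

In the tool's units: 0.9 mm is 0.0015, 0.6 mm is 0.001.

Call:
{"name": "apply_moves", "arguments": {"plan": [[[1,0,-0.0008,0.0005,0,0,0],[1,0,-0.0008,0.001,0,0,0],[1,0,-0.0008,0.0015,0,0,0],[1,0,-0.0008,0.0015,0,0,0],[1,0,-0.0008,0.0015,0,0,0]]]}}

```text
time: 13.23
position: [0.5036, 0.2375, 0.2221]
orientation: [[-0.332, 0.943, 0.0], [0.943, 0.332, -0.0], [-0.0, 0.0, -1.0]]
force: [0.4, 0.8, -7.4]
gripper_width: 0.0082
grasp_force: 78.3
```

```bash
python3 -c "
from h import *
st()"
```

```text
stand x,y mm 1.51 1.11 hole z 0.1695 F [ 0.4  0.8 -7.4] M [0.01 0.04 0.01] t 13.2333
```

In the tool's units: 0.8 mm is 0.0013, 0.6 mm is 0.001.

Call:
{"name": "apply_moves", "arguments": {"plan": [[[1,0,0,0.0003,0,0,0],[1,0,0,0.0007,0,0,0],[1,0,0,0.001,0,0,0],[1,0,0,0.0013,0,0,0],[1,0,0,0.0013,0,0,0],[1,0,0,0.0013,0,0,0]]]}}

```text
time: 13.73
position: [0.5034, 0.2376, 0.2214]
orientation: [[-0.333, 0.943, 0.0], [0.943, 0.333, -0.0], [-0.0, 0.0, -1.0]]
force: [0.5, 0.2, -7.3]
gripper_width: 0.0085
grasp_force: 78.3
```

```bash
python3 -c "
from h import *
st()"
```

```text
stand x,y mm 1.35 1.17 hole z 0.1688 F [ 0.5  0.2 -7.3] M [ 0.07 -0.03  0.02] t 13.7333
```

In the tool's units: 0.8 mm is 0.0013, 0.5 mm is 0.0008.

Call:
{"name": "apply_moves", "arguments": {"plan": [[[1,0,0,0.0005,0,0,0],[1,0,0,0.0008,0,0,0],[1,0,0,0.0013,0,0,0],[1,0,0,0.0013,0,0,0],[1,0,0,0.0013,0,0,0]]]}}

```text
time: 14.15
position: [0.5035, 0.2375, 0.221]
orientation: [[-0.333, 0.943, 0.001], [0.943, 0.333, -0.0], [-0.0, 0.001, -1.0]]
force: [-1.2, -0.6, -2.1]
gripper_width: 0.008
grasp_force: 78.9
```

```bash
python3 -c "
from h import *
st()"
```

```text
stand x,y mm 1.41 1.14 hole z 0.1684 F [-1.2 -0.6 -2.1] M [-0.05  0.25  0.01] t 14.15
```

The weight is transferring. I'll go down 0.3 mm more, reduce the grip and open gradually.

In the tool's units: 0.3 mm is 0.0005, 0.2 mm is 0.0003.

Call:
{"name": "apply_moves", "arguments": {"plan": [[[1,0,0,0.0003,0,0,0],[1,0,0,0.0005,0,0,0],[1,0,0,0.0005,0,0,0],[1,0,0,0.0005,0,0,0],[1,0,0,0.0005,0,0,0]]], "force": 20}}

```text
time: 14.57
position: [0.5035, 0.2376, 0.2209]
orientation: [[-0.333, 0.943, 0.001], [0.943, 0.333, 0.0], [-0.0, 0.001, -1.0]]
force: [-1.1, -0.5, 5.2]
gripper_width: 0.0087
grasp_force: 79.9
```

```bash
python3 -c "
from h import *
st();s=manip.sense();print(s['gripper_width'],s['grasp_force'])"
```

```text
stand x,y mm 1.44 1.17 hole z 0.1683 F [-1.1 -0.5  5.2] M [-0.2   0.52 -0.  ] t 14.5667
0.008675606319237422 79.90632265806198
```

In the tool's units: -0.2 mm is -0.0003.

Call:
{"name": "apply_moves", "arguments": {"plan": [[[1,0,0,-0.0003,0,0,0],[1,0,0,-0.0003,0,0,0],[0.89,0,0,-0.0003,0,0,0],[0.88,0,0,-0.0003,0,0,0],[0.87,0,0,-0.0003,0,0,0],[0.86,0,0,-0.0003,0,0,0],[0.85,0,0,-0.0003,0,0,0],[0.85,0,0,-0.0003,0,0,0]]], "force": 20}}

```text
time: 15.23
position: [0.5034, 0.2375, 0.2203]
orientation: [[-0.333, 0.943, 0.0], [0.943, 0.333, -0.0], [-0.0, -0.0, -1.0]]
force: [0.6, -0.2, 0.3]
gripper_width: 0.0131
grasp_force: 0.0
```

```bash
python3 -c "
from h import *
st('rel',(330,60,100,100),5);s=manip.sense();print(s['gripper_width'],s['grasp_force'])"
```

```text
stand x,y mm 1.4 1.15 hole z 0.1677 F [ 0.6 -0.2  0.3] M [ 0.02  0.02 -0.02] t 15.2333
0.012940761766615193 0.0
```

View pics/rel.png

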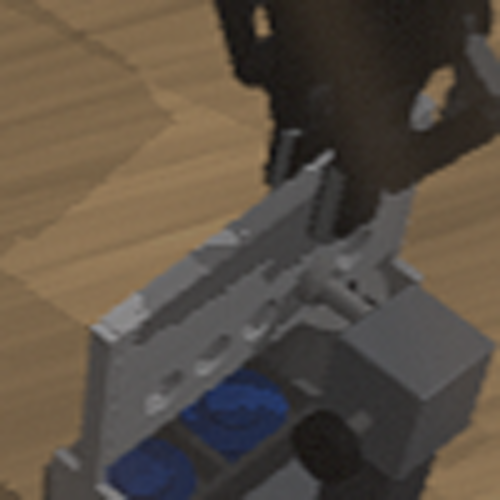

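The carrier hangs level on hole 2 and the fingers are free, with a 13 mm opening and no force. I'll open wider and rise straight up.

In the tool's units: -100 mm is -0.1667, -96 mm is -0.16.

Call:
{"name": "apply_moves", "arguments": {"plan": [[[0.75,0,0,0,0,0,0],[0.65,0,0,0,0,0,0],[0.6,0,0,0,0,0,0],[0.6,0,0,0,0,0,0],[0.6,0,0,0,0,0,0],[0.6,0,0,-0.0067,0,0,0],[0.6,0,0,-0.02,0,0,0],[0.6,0,0,-0.0417,0,0,0],[0.6,0,0,-0.07,0,0,0],[0.6,0,0,-0.1,0,0,0],[0.6,0,0,-0.125,0,0,0],[0.6,0,0,-0.1467,0,0,0],[0.6,0,0,-0.16,0,0,0],[0.6,0,0,-0.1667,0,0,0],[0.6,0,0,-0.1667,0,0,0],[0.6,0,0,-0.1667,0,0,0],[0.6,0,0,-0.1667,0,0,0],[0.6,0,0,-0.1667,0,0,0],[0.6,0,0,-0.1667,0,0,0],[0.6,0,0,-0.1667,0,0,0]]]}}

```text
time: 16.95
position: [0.5033, 0.2375, 0.3201]
orientation: [[-0.333, 0.943, -0.0], [0.943, 0.333, -0.001], [-0.0, -0.001, -1.0]]
force: [-0.7, -0.2, 0.1]
gripper_width: 0.0342
grasp_force: 0.0
```

In the tool's units: -100 mm is -0.1667, -95 mm is -0.1583.

Call:
{"name": "apply_moves", "arguments": {"plan": [[[0.6,0,-0.0167,0,0,0,0],[0.6,0,-0.05,0,0,0,0],[0.6,0,-0.0917,0,0,0,0],[0.6,0,-0.1333,0,0,0,0],[0.6,0,-0.1583,0,0,0,0],[0.6,0,-0.1667,0,0,0,0],[0.6,0,-0.1667,0,0,0,0],[0.6,0,-0.1667,0,0,0,0],[0.6,0,-0.1667,0,0,0,0],[0.6,0,-0.1667,0,0,0,0],[0.6,0,-0.1667,0,0,0,0],[0.6,0,-0.1667,0,0,0,0],[0.6,0,-0.1667,0,0,0,0],[0.6,0,-0.1667,0,0,0,0],[0.6,0,-0.1667,0,0,0,0],[0.6,0,-0.1667,0,0,0,0],[0.6,0,-0.1667,0,0,0,0],[0.6,0,-0.1667,0,0,0,0],[0.6,0,-0.1667,0,0,0,0],[0.6,0,-0.1667,0,0,0,0]]]}}

```text
time: 18.62
position: [0.4091, 0.2043, 0.3205]
orientation: [[-0.333, 0.943, 0.0], [0.943, 0.333, -0.0], [-0.0, 0.0, -1.0]]
force: [-0.8, -0.4, 0.4]
gripper_width: 0.0339
grasp_force: 0.0
```

```bash
python3 -c "
from h import *
st('end',(310,60,120,120),5)
a=manip.get_image('scene').astype(int);b=manip.get_image('scene').astype(int);print(abs(a-b)[60:200,310:440].max())"
```

```text
stand x,y mm -98.66 1.15 hole z 0.2679 F [-0.8 -0.4  0.4] M [ 0.03  0.01 -0.04] t 18.6167
9
```

View pics/end.png

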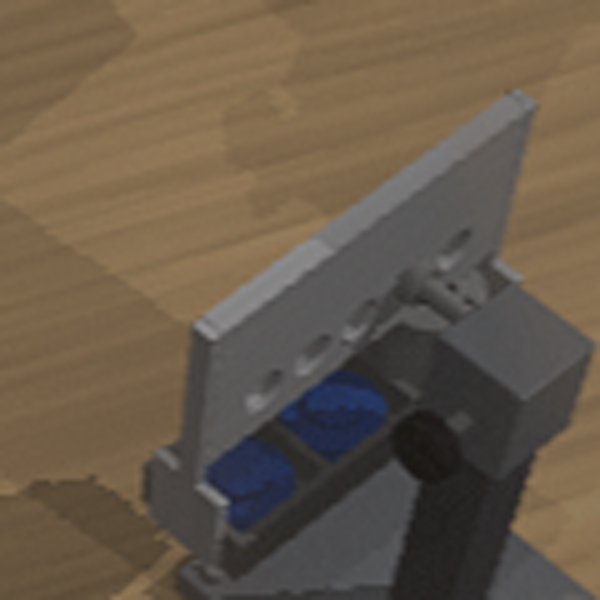

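The carrier hangs on hole 2 against the collar with its load seated; the strip's top ends are at (200,328) and (525,98). One tilt check, then hand in.

```bash
python3 - <<'E'
from h import *
a=np.radians(19.4);c=fr(.5025,.236,a,[[.0015,-.024,0]])[0]
for t in(-.08,0,.08):
    L=[[0,.024+np.cos(t)*v-np.sin(t)*.052,.1685+np.sin(t)*v+np.cos(t)*.052] for v in(-.103,.055)]
    print(t,((proj('scene',fr(c[0],c[1],a,L))-[310,60]+.5)*5-.5).round(0).tolist())
E
```

```text
-0.08 [[220.0, 295.0], [536.0, 101.0]]
0 [[207.0, 319.0], [531.0, 96.0]]
0.08 [[196.0, 342.0], [526.0, 93.0]]
```

```bash
python3 -c "
from cell import manip
print(manip.job_done())"
```

```text
the job is handed in; nothing more can be done
None
```

The loaded carrier hangs at rest on the peg by the hole 24 mm toward the core, tilted about 0.03 rad by camera estimate and against the collar with the gripper clear; I handed the job in at about 19 s, and no verdict was returned.

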